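Interleave core plugs in the packing tray

TASK

The white card tray holds three blue core plugs in a row with their hubs up. Take the two blue plugs that stand on the bench hub down, flange on top, and set one into each of the two gaps of the row, still hub down, so that ups and downs alternate and pack tight: each hub fully down between its neighbours' hubs. Set them down, do not drop them, and let go.

Things in the scene. Friction and masses are not known exactly. Their poses are not given: they have to be found in the camera images.
- plug_a_mid (a point): a blue plastic core plug like a hat: flange 62 mm across, 8 mm thick; solid hub 30 mm long, 26 mm across (24 at its end); 38 mm tall in all. It stands on the bench hub down, flange on top. Point: its centre, 19 mm above the hub's end face; the flange's mid-thickness is 15 mm above the point. z: up, from hub to flange; yaw means nothing. About 45 g; tips easily.
- plug_b_mid (a point): a second, identical blue plastic core plug like a hat: flange 62 mm across, 8 mm thick; solid hub 30 mm long, 26 mm across (24 at its end); 38 mm tall in all. It stands on the bench hub down, flange on top. Point: its centre, 19 mm above the hub's end face; the flange's mid-thickness is 15 mm above the point. z: up, from hub to flange; yaw means nothing. About 45 g; tips easily.
- gap_left (a point): one gap in the fixed white card tray (80 x 222 mm, walls 12 mm high): midway between two hubs of the three plugs standing in it hub up, 70 mm apart, same size as the loose ones (44 mm clear between hubs). Point: level with the top of their flanges, 12 mm above the bench, where the added hub's end will rest; the standing hubs end 30 mm higher. y along the row, x across, z up
- gap_right (a point): the other gap of the same row, 70 mm from the first along the row; point and axes as for the first
Mind the look-alikes: they are no part of the job. Of the things shaped like the part that bears gap_left, the white one is meant. Leave any yellow look-alike of the part that bears plug_a_mid alone.

How it is judged:
By the outcome, as a careful person would: the job done as asked, in the order asked, and still so for the second after the job is handed in, with the robot touching nothing.
It also fails if it takes over 42 s, if anything falls off the work surface, if the arm or the gripper's body presses on something with over 40 N, if the wrist force passes 120 N, or if a joint passes its speed limit or range.

ROBOT

A 6-joint arm with a two-finger parallel gripper is mounted at the origin on the work surface. World frame = base frame: x ahead of the robot, y to its left, z up, the work surface at z = 0. Lengths are in mm, angles in rad, forces in N, time in s.
With the tool pointing down it reaches from about 275 to 1000 mm from the base axis. Payload 8.4 kg.
Tool frame: the origin (TCP) lies midway between the tips of the shut fingers; the grasp point (between the pads) lies 19 mm behind it; z points along the fingers, y is the line along which they close (so a half turn about z gives the same grasp; the last joint's range is limited). The gripper opens to 85 mm and grips with 20 to 120 N. Pads are 22 mm wide; open, the fingers measure 114 mm over their backs; the gripper's body (76 mm by 85 mm) begins 54 mm behind the grasp point. The pads swing forward as they close: fully open they stand 13 mm farther back than shut.
Start: joints at [-1.271, 0.353, 1.633, -0, 1.155, -0.002], TCP at [185.773, -596.755, 231.281] pointing down, gripper open.
Joint ranges: [-2.63, 2.63], [-0.92, 2.1], [0.06, 2.66], [-1.3, 4.44], [0, 2.69], [-3.02, 3.02]. Speed limits (rad/s): [2.22, 2.22, 2.79, 3.14, 3.14, 3.14].

INTERFACE

Orientations are given as [roll, pitch, yaw] about the fixed x, y, z axes, in that order (R = Rz(yaw) Ry(pitch) Rx(roll)).
In Python, from rig import monitor, imaging, r gives the robot as it stands.
- The arm moves only by the tool drive_tool, never from a script. Its argument "plan" is a list of rows, each an object of numbers: "x", "y", "z": the shift along the tool's x, y, z in units of 50 mm (1.0 is 50 mm); "ax", "ay", "az": the turn, a rotation vector about the tool's x, y, z in units of 6 degrees (1.0 is 6 degrees); "hand": the finger opening in mm, from 0 to 85.4. In form: [{"x": .., "y": .., "z": .., "ax": .., "ay": .., "az": .., "hand": ..}, ...]. A call has 1 to 8 rows; each row is the pose to reach, as a shift and turn from the pose commanded when the call began, along the tool's axes at that moment; what a row does not reach only later rows make up. A row lasts 1/10 s, in which the tool goes at most 50 mm and 8.59 degrees, less where a joint would pass 70% of its speed; a pose out of reach is approached as far as the arm can. A call with a gripper value outside its range is refused whole. The fingers move at their own pace and stop on an object; "grip_force" is the grip in N (left out, the last holds). Time passes only in rows, so rows that repeat a pose let the fingers close. It gives the time, the measured TCP pose, the force, the opening and the grip force at its end, in the units of the state.
- monitor.sense(): the state, without advancing time (a new reading comes with each control period).
- imaging.grab_frame(name): name is "scene" or "top" or "wrist"; returns the picture (400x640x3 uint8, red, green, blue); there is no depth.
- imaging.camera_info(name): a dict with "mtx" (3x3 intrinsics, pixels), "dist" ([k1, k2, p1, p2, k3] as OpenCV has them; the pictures are not rectified), "R" (3x3) and "t" (3): a world point X has camera coordinates R X + t. Camera axes: x right, y down, z forward; pixel columns grow to the right and rows downward; lengths in mm; the calibration is good to about 2 mm. A picture is of the moment at which its call begins: read the wrist's pose just before it. camera_info takes no time and is no camera call; for the wrist camera it gives the pose at the moment of the call.
- r.sign_off(): hands the job in; it is judged then, once.
The state is a dict: "clock": time; "qpos": joint angles; "qvel": joint speeds; "joint_efforts": joint torques, N m; "eef_pos": TCP position; "tcp_rot": TCP orientation; "contact_force": force on the tool from outside, world axes, zero at the start; "wrist_torque": the same for the moment, N m; "opening": opening from 0.0 (shut) to 1.0 (fully open); "grasp_force": force on a finger pad.
Only numpy, scipy, OpenCV 4.12 (cv2) and the standard library are available. Lean on these libraries where they do the work, as an engineer would, in place of code of your own. Each camera call takes 0.05 s, during which the arm holds its last target. There are 200 camera calls.

## Working session

There is one attempt and no reset: what is moved stays moved. The work goes in short steps, Python scripts to look and compute and a tool call to move; the robot and the scene stay as the last step left them, time stands still between calls to the robot, and variables do not carry over. Pictures are saved under pics/ and viewed, at most 10 in all, crops included, and the job is handed in when it is done.

Besides the shell and the picture viewer there is one more tool, called after "Emit:" as a command line: name --argument value ..., lists and objects as JSON in quotes. drive_tool: Moves the arm, as the interface text tells. Its arguments: {"type":"object","properties":{"plan":{"type":"array","items":{"type":"object","properties":{"x":{"type":"number"},"y":{"type":"number"},"z":{"type":"number"},"ax":{"type":"number"},"ay":{"type":"number"},"az":{"type":"number"},"hand":{"type":"number"}}}},"grip_force":{"type":"number"}},"required":["plan"]}

```bash
mkdir -p pics; ls; python3 - <<'E'
from rig import monitor, imaging, r
import cv2,numpy as np
s=monitor.sense(); print({k:np.round(v,3) for k,v in s.items()})
for n in("scene","top"):
    im=imaging.grab_frame(n); cv2.imwrite(f"pics/{n}0.png",im[:,:,::-1])
    c=imaging.camera_info(n); print(n,np.round(c["mtx"],1).tolist(),np.round(c["dist"],3),(-np.array(c["R"]).T@c["t"]).round(0))
E
```

```text
pics
{'clock': np.float64(0.0), 'qpos': array([-1.271,  0.354,  1.634,  0.   ,  1.155, -0.002]), 'qvel': array([-0.001, -0.001,  0.   , -0.001, -0.002,  0.001]), 'joint_efforts': array([-3.0000e-03, -6.0526e+01, -3.4207e+01, -0.0000e+00,  1.0000e-02,
        0.0000e+00]), 'eef_pos': array([ 185.649, -596.289,  230.562]), 'tcp_rot': array([-3.14 , -0.   ,  0.302]), 'contact_force': array([ 0.27 ,  0.53 , -0.359]), 'wrist_torque': array([0.028, 0.002, 0.02 ]), 'grasp_force': np.float64(0.0), 'opening': np.float64(1.001)}
scene [[399.2, 0.0, 314.5], [0.0, 399.2, 198.6], [0.0, 0.0, 1.0]] [-0.05  0.    0.    0.    0.  ] [ 992. -440.  684.]
top [[451.2, 0.0, 322.7], [0.0, 451.2, 196.9], [0.0, 0.0, 1.0]] [-0.127  0.     0.     0.     0.   ] [ 356.   36. 1023.]
```

View pics/top0.png

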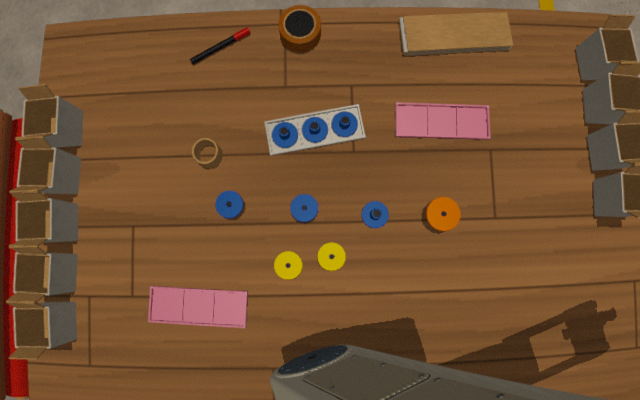

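View pics/scene0.png

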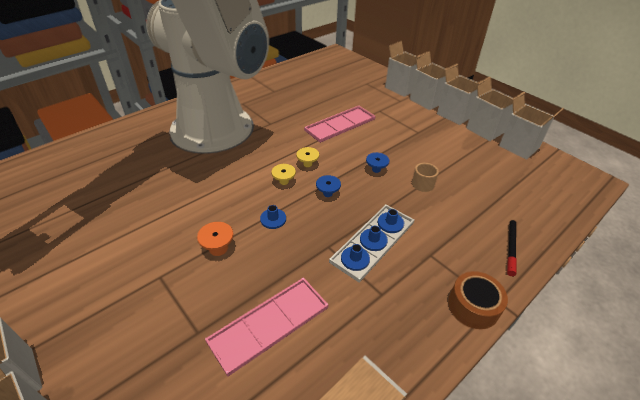

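Top view: the white tray is at (315,130) with three hub-up blue plugs. Blue candidates on the bench are (229,205) and (304,208), both flange on top with only a small dark centre hole, and (375,214), which is hub up and so not meant. The yellow (288,265), (331,256), the orange plug and the pink trays are look-alikes. I'll measure and confirm in a crop.

```bash
cat > h.py <<'E'
from rig import monitor, imaging, r
import cv2,numpy as np
def ray(c,px,z):
    u=cv2.undistortPoints(np.array(px,float).reshape(-1,1,2),np.array(c["mtx"]),np.array(c["dist"])).reshape(-1,2)
    R=np.array(c["R"]);o=-R.T@np.array(c["t"]);d=np.c_[u,np.ones(len(u))]@R
    return (o+d*((z-o[2])/d[:,2])[:,None])[:,:2]
def blobs(mask,amin):
    cs,_=cv2.findContours(mask.astype(np.uint8),cv2.RETR_EXTERNAL,cv2.CHAIN_APPROX_NONE)
    return [k for k in cs if cv2.contourArea(k)>amin]
def blue(im):
    h=cv2.cvtColor(im,cv2.COLOR_RGB2HSV); return cv2.inRange(h,(98,120,40),(125,255,255))>0
def white(im):
    h=cv2.cvtColor(im,cv2.COLOR_RGB2HSV); return (h[...,1]<50)&(h[...,2]>150)
E
python3 - <<'E'
from h import *
for n in("top","scene"):
    im=cv2.imread(f"pics/{n}0.png")[:,:,::-1].copy(); c=imaging.camera_info(n)
    for k in blobs(blue(im),80):
        k=k.reshape(-1,2)
        px=k.mean(0)
        for z in (38,12):
            w=ray(c,k,z).astype(np.float32); (cx,cy),rad=cv2.minEnclosingCircle(w)
            e=cv2.fitEllipse(w)
            print(n,px.round(),z,"circ",round(cx,1),round(cy,1),round(rad,1),"ell",np.round(e[0],1),np.round(e[1],1))
    for k in blobs(white(im),300):
        k=k.reshape(-1,2); b=cv2.minAreaRect(ray(c,k,12).astype(np.float32)); print(n,"white",k.mean(0).round(),np.round(b[0],1),np.round(b[1],1),round(b[2],1))
im=cv2.imread("pics/top0.png")[90:240,190:400]; cv2.imwrite("pics/crop.png",cv2.resize(im,(788,563),interpolation=cv2.INTER_CUBIC))
E
```

```text
top [375. 214.] 38 circ 431.0 -77.9 28.8 ell [430.8 -77.8] [55.5 56. ]
top [375. 214.] 12 circ 432.9 -80.9 29.6 ell [432.8 -80.8] [57.  57.5]
top [304. 208.] 38 circ 448.6 77.0 30.2 ell [448.4  77. ] [57.7 58.6]
top [304. 208.] 12 circ 451.0 78.0 31.0 ell [450.9  78.1] [59.3 60.1]
top [229. 204.] 38 circ 460.4 242.6 30.4 ell [460.2 242.6] [57.8 59.4]
top [229. 204.] 12 circ 463.1 248.0 31.3 ell [463. 248.] [59.3 60.9]
top [284. 134.] 38 circ 614.5 118.5 29.0 ell [614.4 118.1] [54.8 56.1]
top [284. 134.] 12 circ 621.3 120.7 29.7 ell [621.3 120.2] [56.2 57.5]
top [315. 129.] 38 circ 625.0 50.1 29.0 ell [624.9  50.4] [54.7 55.7]
top [315. 129.] 12 circ 632.1 50.5 29.7 ell [632.   50.8] [56.2 57.2]
top [344. 124.] 38 circ 636.4 -16.6 28.8 ell [636.2 -16.6] [54.6 56.1]
top [344. 124.] 12 circ 643.9 -18.0 29.6 ell [643.7 -18. ] [56.1 57.6]
top white [315. 129.] [632.8  50.8] [ 79.8 221.7] 9.8
scene [355. 257.] 38 circ 661.7 -37.4 32.0 ell [662.8 -39.2] [56.2 58.6]
scene [355. 257.] 12 circ 648.4 -21.2 33.3 ell [649.5 -23.1] [58.4 60.9]
scene [382. 230.] 38 circ 638.8 61.0 67.5 ell [646.3  61.4] [ 56.  143.6]
scene [382. 230.] 12 circ 624.6 81.2 70.2 ell [632.4  81.5] [ 58.2 149.4]
scene [273. 217.] 38 circ 461.0 -102.3 34.2 ell [ 464.7 -101.3] [55.4 61.7]
scene [273. 217.] 12 circ 439.6 -88.7 35.6 ell [443.5 -87.7] [57.6 64.2]
scene [328. 185.] 38 circ 461.6 67.6 38.7 ell [459.   69.2] [56.8 73.2]
scene [328. 185.] 12 circ 440.2 88.0 40.3 ell [437.5  89.7] [59.1 76.2]
scene [377. 161.] 38 circ 476.0 231.0 42.5 ell [470.9 232.5] [54.8 79.6]
scene [377. 161.] 12 circ 455.3 258.0 44.2 ell [450.  259.6] [57.  82.8]
scene white [378. 235.] [637.2  48.2] [ 79.7 220.6] 9.7
scene white [587. 280.] [965.7 401.3] [252.2 945.5] 13.9
```

View pics/crop.png

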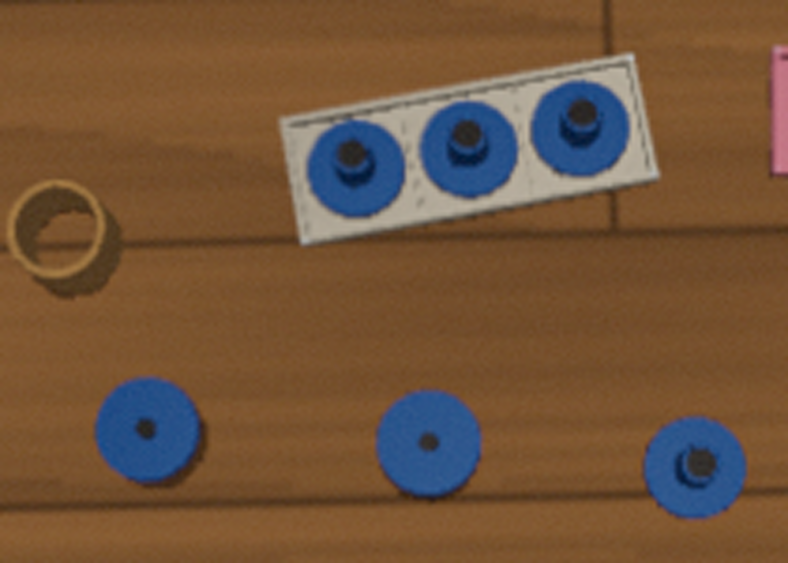

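Confirmed: plugs A (448,77) and B (460,243) are flange-up, and the white tray is the target. The gaps are near (627,86) and (638,16), with the row yawed about 0.166 rad. Next: hover between the plugs and the tray for a wrist view.

```bash
cat >> h.py <<'E'
from scipy.spatial.transform import Rotation as Ro
def go(x,y,z,yaw=1.737,tilt=0):
    s=monitor.sense(); R=Ro.from_euler("xyz",s["tcp_rot"])
    d=R.inv().apply(np.array([x,y,z])-s["eef_pos"])/50
    T=Ro.from_euler("xyz",[np.pi,0,yaw]); a=np.degrees((R.inv()*T).as_rotvec())/6
    print("t",round(float(s["clock"]),2),"shift",d.round(3),"turn",a.round(2))
E
python3 -c "
from h import *
go(500,80,260)"
```

```text
t 0.1 shift [ 10.024 -11.048  -0.574] turn [-1.000e-02 -1.000e-02 -1.371e+01]
```

Emit:
drive_tool --plan '[{"x":1.2,"y":-1.3,"z":-0.57,"az":-1.4},{"x":2.0,"y":-2.2,"z":-0.57,"az":-2.8},{"x":2.7,"y":-3.0,"z":-0.57,"az":-4.2},{"x":3.4,"y":-3.75,"z":-0.57,"az":-5.6},{"x":4.1,"y":-4.5,"z":-0.57,"az":-7},{"x":4.8,"y":-5.3,"z":-0.57,"az":-8.4},{"x":5.5,"y":-6.0,"z":-0.57,"az":-9.8},{"x":6.2,"y":-6.8,"z":-0.57,"az":-11.2}]'

```text
invalid input
```

```bash
python3 -c "
from h import *
go(500,80,260)"
```

```text
t 0.1 shift [ 10.024 -11.048  -0.574] turn [-1.000e-02 -1.000e-02 -1.371e+01]
```

Emit:
drive_tool --plan '[{"x":0.6,"y":-0.7,"z":-0.57,"ax":0,"ay":0,"az":-1.4,"hand":85},{"x":1.3,"y":-1.4,"z":-0.57,"ax":0,"ay":0,"az":-2.8,"hand":85},{"x":2.0,"y":-2.2,"z":-0.57,"ax":0,"ay":0,"az":-4.2,"hand":85},{"x":2.7,"y":-3.0,"z":-0.57,"ax":0,"ay":0,"az":-5.6,"hand":85},{"x":3.4,"y":-3.7,"z":-0.57,"ax":0,"ay":0,"az":-7.0,"hand":85},{"x":4.1,"y":-4.5,"z":-0.57,"ax":0,"ay":0,"az":-8.4,"hand":85},{"x":4.8,"y":-5.3,"z":-0.57,"ax":0,"ay":0,"az":-9.8,"hand":85},{"x":5.5,"y":-6.0,"z":-0.57,"ax":0,"ay":0,"az":-11.2,"hand":85}]'

```text
clock: 0.9
eef_pos: [352.6, -239.6, 259.7]
tcp_rot: [-3.142, -0.0, 1.48]
contact_force: [1.1, -0.2, 0.1]
opening: 0.994
grasp_force: 0.0
```

```bash
python3 -c "
from h import *
go(500,80,260)"
```

```text
t 0.9 shift [ 6.634e+00  2.357e+00 -5.000e-03] turn [-0.   -0.   -2.45]
```

Emit:
drive_tool --plan '[{"x":6.4,"y":2.27,"z":0,"ax":0,"ay":0,"az":-2.45,"hand":85},{"x":6.4,"y":2.27,"z":0,"ax":0,"ay":0,"az":-2.45,"hand":85},{"x":6.4,"y":2.27,"z":0,"ax":0,"ay":0,"az":-2.45,"hand":85},{"x":6.4,"y":2.27,"z":0,"ax":0,"ay":0,"az":-2.45,"hand":85},{"x":6.4,"y":2.27,"z":0,"ax":0,"ay":0,"az":-2.45,"hand":85},{"x":6.4,"y":2.27,"z":0,"ax":0,"ay":0,"az":-2.45,"hand":85},{"x":6.4,"y":2.27,"z":0,"ax":0,"ay":0,"az":-2.45,"hand":85},{"x":6.4,"y":2.27,"z":0,"ax":0,"ay":0,"az":-2.45,"hand":85}]'

```text
clock: 1.7
eef_pos: [497.8, 69.9, 259.5]
tcp_rot: [3.141, -0.001, 1.735]
contact_force: [-0.3, 0.2, 0.4]
opening: 0.999
grasp_force: 0.0
```

```bash
python3 - <<'E'
from h import *
s=monitor.sense(); print(s["eef_pos"].round(1),s["tcp_rot"].round(3),s["qpos"].round(2),s["qvel"].round(2))
c=imaging.camera_info("wrist"); im=imaging.grab_frame("wrist"); cv2.imwrite("pics/w1.png",im[:,:,::-1])
print((-np.array(c["R"]).T@c["t"]).round(0))
for k in blobs(blue(im),300):
    k=k.reshape(-1,2)
    for z in(38,12):
        w=ray(c,k,z).astype(np.float32); e=cv2.fitEllipse(w); print(k.mean(0).round(),z,np.round(e[0],1),np.round(e[1],1))
for k in blobs(white(im),1000):
    k=k.reshape(-1,2); b=cv2.minAreaRect(ray(c,k,12).astype(np.float32)); print("white",k.mean(0).round(),np.round(b[0],1),np.round(b[1],1),round(b[2],1))
E
```

```text
[497.8  69.9 259.5] [ 3.141e+00 -1.000e-03  1.735e+00] [ 0.14  0.13  1.86  0.    1.15 -0.03] [-0.06 -0.03  0.05 -0.03  0.02 -0.07]
[487. 141. 402.]
[258. 270.] 38 [441.2 -65.2] [54.6 57.1]
[258. 270.] 12 [437.9 -79.9] [58.5 61.1]
[413. 252.] 38 [634.1  -5.8] [51.1 57.1]
[413. 252.] 12 [644.6 -16.4] [54.8 61.2]
[418. 205.] 38 [624.9  55.4] [55.4 57. ]
[418. 205.] 12 [634.8  49.2] [59.3 61.1]
[281. 166.] 38 [453.   75.2] [59.4 60. ]
[281. 166.] 12 [450.6  70.5] [63.6 64.3]
[423. 152.] 38 [615.1 119.6] [55.5 56.2]
[423. 152.] 12 [624.3 118. ] [59.5 60.2]
[313.  19.] 38 [465.1 234.6] [47.6 62.8]
[313.  19.] 12 [463.6 241.2] [51.  67.3]
white [ 16. 215.] [ 89.5 -62.3] [109.4  44.6] 73.3
white [425. 197.] [636.1  48.8] [ 80.1 220.9] 9.7
```

View pics/w1.png

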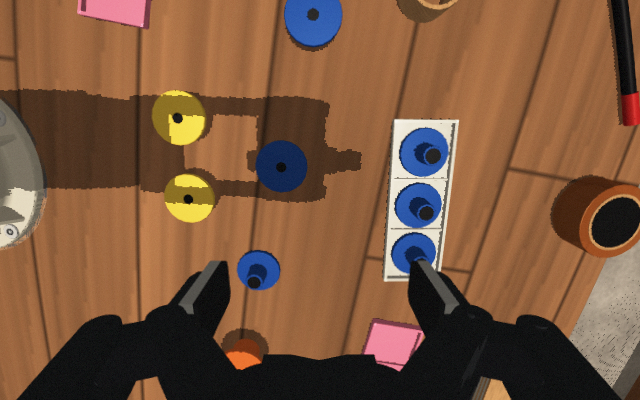

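The wrist view shows plug A (281,166), plug B (313,19) and the tray (425,197). It agrees with the scene camera to about 1 mm; the top view is biased by about 3 mm. Next: go low over plug A.

```bash
python3 -c "
from h import *
go(452,75,100)"
```

```text
t 1.75 shift [ 0.286 -0.854  3.187] turn [-0.01 -0.   -0.02]
```

Emit:
drive_tool --plan '[{"x":0.1,"y":-0.85,"z":1,"ax":0,"ay":0,"az":0,"hand":85},{"x":0.1,"y":-0.85,"z":2,"ax":0,"ay":0,"az":0,"hand":85},{"x":0.1,"y":-0.85,"z":2.6,"ax":0,"ay":0,"az":0,"hand":85},{"x":0.1,"y":-0.85,"z":3,"ax":0,"ay":0,"az":0,"hand":85},{"x":0.1,"y":-0.85,"z":3.2,"ax":0,"ay":0,"az":0,"hand":85},{"x":0.1,"y":-0.85,"z":3.2,"ax":0,"ay":0,"az":0,"hand":85},{"x":0.1,"y":-0.85,"z":3.2,"ax":0,"ay":0,"az":0,"hand":85},{"x":0.1,"y":-0.85,"z":3.2,"ax":0,"ay":0,"az":0,"hand":85}]'

```text
clock: 2.55
eef_pos: [454.5, 64.1, 101.1]
tcp_rot: [3.139, 0.0, 1.731]
contact_force: [-0.2, 0.5, 0.1]
opening: 0.993
grasp_force: 0.0
```

```bash
cat > look.py <<'E'
from h import *
import sys
s=monitor.sense(); print(s["clock"],s["eef_pos"].round(1),s["tcp_rot"].round(3),np.abs(s["qvel"]).max().round(3))
c=imaging.camera_info("wrist"); im=imaging.grab_frame("wrist"); cv2.imwrite(sys.argv[1],im[:,:,::-1])
for k in blobs(blue(im),500):
    k=k.reshape(-1,2)
    for z in map(float,sys.argv[2:]):
        w=ray(c,k,z).astype(np.float32); e=cv2.fitEllipse(w); print(k.mean(0).round(),z,np.round(e[0],1),np.round(e[1],1))
for k in blobs(white(im),3000):
    k=k.reshape(-1,2); b=cv2.minAreaRect(ray(c,k,12).astype(np.float32)); print("white",k.mean(0).round(),np.round(b[0],1),np.round(b[1],1),round(b[2],1))
E
python3 look.py pics/w2.png 38; python3 -c "
from h import *
go(452,75,15)"
```

```text
2.55 [454.5  64.1 101.1] [3.139 0.    1.731] 0.004
[273. 344.] 38.0 [435.5 -45.9] [39.  57.1]
[513. 310.] 38.0 [619.3  14.8] [23.5 44.7]
[527. 260.] 38.0 [614.8  58.2] [51.1 67.5]
[317. 203.] 38.0 [452.5  75.7] [59.9 60.8]
[543. 177.] 38.0 [604.7 120.1] [51.6 63.1]
white [531. 210.] [631.4  75.7] [ 80.1 167.3] 9.6
t 2.6 shift [ 0.223 -0.019  1.72 ] turn [ 0.02  0.   -0.06]
```

View pics/w2.png

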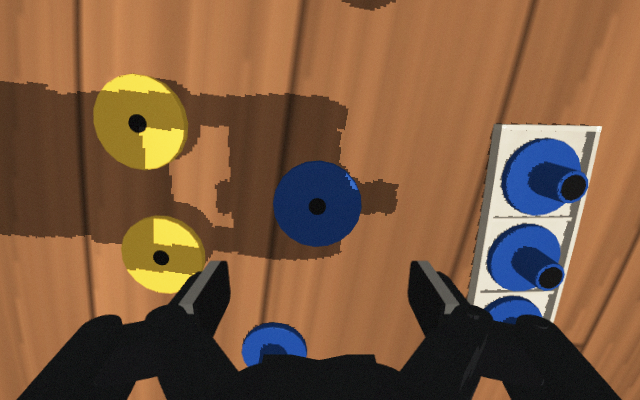

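The wrist view shows plug A at (317,203) centred between the fingers, located at (452.5, 75.7). Descend and grip.

Emit:
drive_tool --plan '[{"x":0.23,"y":-0.03,"z":0.4,"ax":0,"ay":0,"az":0,"hand":85},{"x":0.23,"y":-0.03,"z":0.9,"ax":0,"ay":0,"az":0,"hand":85},{"x":0.23,"y":-0.03,"z":1.4,"ax":0,"ay":0,"az":0,"hand":85},{"x":0.23,"y":-0.03,"z":1.7,"ax":0,"ay":0,"az":0,"hand":85},{"x":0.23,"y":-0.03,"z":1.82,"ax":0,"ay":0,"az":0,"hand":85},{"x":0.23,"y":-0.03,"z":1.82,"ax":0,"ay":0,"az":0,"hand":80},{"x":0.23,"y":-0.03,"z":1.82,"ax":0,"ay":0,"az":0,"hand":74},{"x":0.23,"y":-0.03,"z":1.82,"ax":0,"ay":0,"az":0,"hand":68}]' --grip_force 25

```text
clock: 3.4
eef_pos: [451.0, 75.4, 9.7]
tcp_rot: [3.14, -0.0, 1.731]
contact_force: [0.5, -0.7, 0.6]
opening: 0.795
grasp_force: 0.0
```

Emit:
drive_tool --plan '[{"x":0,"y":0,"z":0,"ax":0,"ay":0,"az":0,"hand":64},{"x":0,"y":0,"z":0,"ax":0,"ay":0,"az":0,"hand":60},{"x":0,"y":0,"z":0,"ax":0,"ay":0,"az":0,"hand":56},{"x":0,"y":0,"z":0,"ax":0,"ay":0,"az":0,"hand":50},{"x":0,"y":0,"z":0,"ax":0,"ay":0,"az":0,"hand":50},{"x":0,"y":0,"z":0,"ax":0,"ay":0,"az":0,"hand":50}]'

```text
clock: 4.0
eef_pos: [450.8, 75.3, 9.7]
tcp_rot: [3.14, -0.0, 1.731]
contact_force: [-1.5, -0.1, 9.4]
opening: 0.716
grasp_force: 24.8
```

Emit:
drive_tool --plan '[{"x":0,"y":0,"z":-0.3,"ax":0,"ay":0,"az":0,"hand":50},{"x":0,"y":0,"z":-0.8,"ax":0,"ay":0,"az":0,"hand":50},{"x":0,"y":0,"z":-1.4,"ax":0,"ay":0,"az":0,"hand":50},{"x":0,"y":0,"z":-2.0,"ax":0,"ay":0,"az":0,"hand":50},{"x":0,"y":0,"z":-2.5,"ax":0,"ay":0,"az":0,"hand":50},{"x":0,"y":0,"z":-2.5,"ax":0,"ay":0,"az":0,"hand":50},{"x":0,"y":0,"z":-2.5,"ax":0,"ay":0,"az":0,"hand":50}]'

```text
clock: 4.7
eef_pos: [450.4, 75.3, 134.2]
tcp_rot: [3.14, -0.0, 1.731]
contact_force: [-0.3, 1.4, -1.0]
opening: 0.714
grasp_force: 27.3
```

```bash
python3 -c "
from h import *
go(627,80,135)"
```

```text
t 4.7 shift [-0.471  3.501 -0.01 ] turn [ 0.02 -0.   -0.06]
```

Emit:
drive_tool --plan '[{"x":-0.1,"y":0.4,"z":0,"ax":0,"ay":0,"az":-0.08,"hand":50},{"x":-0.3,"y":1.2,"z":0,"ax":0,"ay":0,"az":-0.08,"hand":50},{"x":-0.4,"y":2.0,"z":0,"ax":0,"ay":0,"az":-0.08,"hand":50},{"x":-0.5,"y":2.8,"z":0,"ax":0,"ay":0,"az":-0.08,"hand":50},{"x":-0.42,"y":3.3,"z":0,"ax":0,"ay":0,"az":-0.08,"hand":50},{"x":-0.42,"y":3.55,"z":0,"ax":0,"ay":0,"az":-0.08,"hand":50},{"x":-0.42,"y":3.55,"z":0,"ax":0,"ay":0,"az":-0.08,"hand":50},{"x":-0.42,"y":3.55,"z":0,"ax":0,"ay":0,"az":-0.08,"hand":50}]'

```text
clock: 5.5
eef_pos: [627.0, 82.6, 132.6]
tcp_rot: [-3.139, -0.0, 1.74]
contact_force: [-0.2, 0.4, -0.0]
opening: 0.713
grasp_force: 27.3
```

```bash
python3 look.py pics/w3.png 12; python3 -c "
from h import *
go(630.2,83.3,90,1.740)"
```

```text
5.5 [627.   82.6 132.6] [-3.139 -0.     1.74 ] 0.018
[104. 317.] 12.0 [432.7 -75.5] [37.1 84.3]
[319. 281.] 12.0 [642.6  -4. ] [135.7 155. ]
[324. 158.] 12.0 [625.6 118. ] [59.7 59.8]
white [612. 348.] [976.  -46.3] [ 83.1 141.7] 30.4
t 5.55 shift [0.002 0.07  0.86 ] turn [-0.02 -0.   -0.  ]
```

View pics/w3.png

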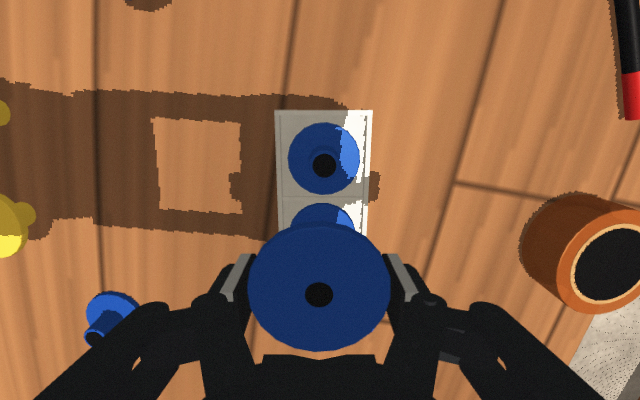

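The wrist view shows the held plug's hole at (319,294), the left tray plug at (324,158) and the tray ahead, all aligned. Check the in-hand offset before descending.

```bash
python3 -c "
from h import *
c=imaging.camera_info('wrist'); print(ray(c,[[319,294]],161), ray(c,[[324,165]],42)); go(630.8,83.4,23,1.740)"
```

```text
[[628.07653971  82.37359127]] [[625.6461058  117.92050141]]
t 5.55 shift [2.0e-03 8.5e-02 2.2e+00] turn [-0.02 -0.   -0.  ]
```

Emit:
drive_tool --plan '[{"x":0.01,"y":0.07,"z":0.3,"ax":0,"ay":0,"az":0,"hand":50},{"x":0.01,"y":0.07,"z":0.7,"ax":0,"ay":0,"az":0,"hand":50},{"x":0.01,"y":0.07,"z":1.1,"ax":0,"ay":0,"az":0,"hand":50},{"x":0.01,"y":0.07,"z":1.4,"ax":0,"ay":0,"az":0,"hand":50},{"x":0.01,"y":0.07,"z":1.65,"ax":0,"ay":0,"az":0,"hand":50},{"x":0.01,"y":0.07,"z":1.85,"ax":0,"ay":0,"az":0,"hand":50},{"x":0.01,"y":0.07,"z":2.0,"ax":0,"ay":0,"az":0,"hand":50},{"x":0.01,"y":0.07,"z":2.0,"ax":0,"ay":0,"az":0,"hand":50}]'

```text
clock: 6.35
eef_pos: [631.6, 83.9, 32.9]
tcp_rot: [-3.14, -0.0, 1.74]
contact_force: [-0.3, 0.6, -0.1]
opening: 0.713
grasp_force: 27.3
```

Emit:
drive_tool --plan '[{"x":0,"y":0,"z":0.06,"ax":0,"ay":0,"az":0,"hand":50},{"x":0,"y":0,"z":0.12,"ax":0,"ay":0,"az":0,"hand":50},{"x":0,"y":0,"z":0.17,"ax":0,"ay":0,"az":0,"hand":50},{"x":0,"y":0,"z":0.2,"ax":0,"ay":0,"az":0,"hand":50},{"x":0,"y":0,"z":0.21,"ax":0,"ay":0,"az":0,"hand":50},{"x":0,"y":0,"z":0.21,"ax":0,"ay":0,"az":0,"hand":50}]'

```text
clock: 6.95
eef_pos: [632.1, 84.0, 23.3]
tcp_rot: [-3.142, -0.0, 1.74]
contact_force: [0.4, -0.1, -0.0]
opening: 0.71
grasp_force: 27.3
```

Emit:
drive_tool --plan '[{"x":0,"y":0,"z":0.01,"ax":0,"ay":0,"az":0,"hand":50},{"x":0,"y":0,"z":0.02,"ax":0,"ay":0,"az":0,"hand":50},{"x":0,"y":0,"z":0.03,"ax":0,"ay":0,"az":0,"hand":50},{"x":0,"y":0,"z":0.03,"ax":0,"ay":0,"az":0,"hand":50}]'

```text
clock: 7.35
eef_pos: [632.2, 84.0, 21.9]
tcp_rot: [3.142, 0.0, 1.74]
contact_force: [-0.1, -0.3, 0.9]
opening: 0.717
grasp_force: 27.5
```

Emit:
drive_tool --plan '[{"x":0,"y":0,"z":0.01,"ax":0,"ay":0,"az":0,"hand":50},{"x":0,"y":0,"z":0.02,"ax":0,"ay":0,"az":0,"hand":50},{"x":0,"y":0,"z":0.02,"ax":0,"ay":0,"az":0,"hand":50}]'

```text
clock: 7.65
eef_pos: [632.2, 84.0, 21.8]
tcp_rot: [3.141, -0.0, 1.74]
contact_force: [-3.8, -0.1, 10.6]
opening: 0.714
grasp_force: 28.1
```

Seated. The force rose to 10.6 N at a TCP height of 21.8 mm, which is the expected depth. Release slowly.

Emit:
drive_tool --plan '[{"x":0,"y":0,"z":-0.01,"ax":0,"ay":0,"az":0,"hand":62},{"x":0,"y":0,"z":-0.01,"ax":0,"ay":0,"az":0,"hand":64},{"x":0,"y":0,"z":-0.01,"ax":0,"ay":0,"az":0,"hand":68},{"x":0,"y":0,"z":-0.01,"ax":0,"ay":0,"az":0,"hand":74},{"x":0,"y":0,"z":-0.01,"ax":0,"ay":0,"az":0,"hand":80},{"x":0,"y":0,"z":-0.01,"ax":0,"ay":0,"az":0,"hand":85},{"x":0,"y":0,"z":-0.01,"ax":0,"ay":0,"az":0,"hand":85}]'

```text
clock: 8.35
eef_pos: [632.1, 84.0, 21.2]
tcp_rot: [-3.141, -0.0, 1.74]
contact_force: [0.6, -0.1, -0.4]
opening: 0.996
grasp_force: 0.0
```

Emit:
drive_tool --plan '[{"x":0,"y":0,"z":-0.2,"ax":0,"ay":0,"az":0,"hand":85},{"x":0,"y":0,"z":-0.5,"ax":0,"ay":0,"az":0,"hand":85},{"x":0,"y":0,"z":-1.0,"ax":0,"ay":0,"az":0,"hand":85},{"x":0,"y":0,"z":-1.6,"ax":0,"ay":0,"az":0,"hand":85},{"x":0,"y":0,"z":-2.0,"ax":0,"ay":0,"az":0,"hand":85},{"x":0,"y":0,"z":-2.0,"ax":0,"ay":0,"az":0,"hand":85}]'

```text
clock: 8.95
eef_pos: [634.6, 84.3, 126.1]
tcp_rot: [3.135, 0.0, 1.74]
contact_force: [0.3, -0.1, -0.2]
opening: 0.996
grasp_force: 0.0
```

```bash
python3 look.py pics/w4.png 12 50; python3 -c "
from h import *
cv2.imwrite('pics/s4.png',cv2.resize(imaging.grab_frame('scene')[140:300,260:460,::-1],(750,600),interpolation=cv2.INTER_CUBIC))
go(464.5,235,115,1.74)"
```

```text
8.95 [634.6  84.3 126.1] [3.135 0.    1.74 ] 0.042
[101. 312.] 12.0 [439.8 -67.5] [40.6 61.4]
[101. 312.] 50.0 [466.9 -34.3] [34.6 52.3]
[312. 305.] 12.0 [647.9 -19.7] [58.6 67.1]
[312. 305.] 50.0 [644.1   6.4] [49.9 57.2]
[313. 196.] 12.0 [632.1  82.7] [ 67.7 136.7]
[313. 196.] 50.0 [630.7  93.5] [ 57.7 116.4]
white [615. 345.] [980.6 -32. ] [ 71.5 127.8] 30.4
white [319. 279.] [643.3   9.1] [ 79.7 141.1] 9.5
t 9.05 shift [ 3.541 -2.806  0.145] turn [ 0.02  0.   -0.  ]
```

View pics/s4.png

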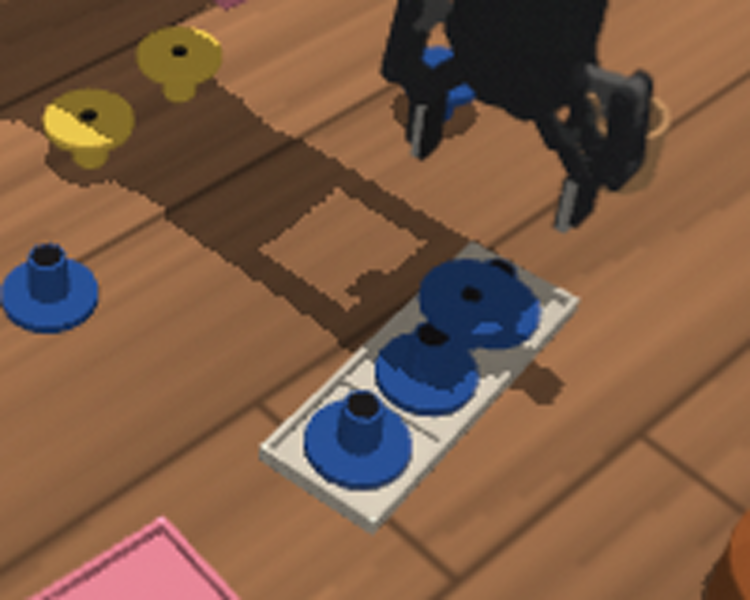

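The scene crop shows plug A seated level in the left gap at (480,300), hubs on either side. Next: plug B.

Emit:
drive_tool --plan '[{"x":0.5,"y":-0.4,"z":0,"ax":0,"ay":0,"az":0,"hand":85},{"x":1.2,"y":-0.9,"z":0,"ax":0,"ay":0,"az":0,"hand":85},{"x":1.9,"y":-1.5,"z":0,"ax":0,"ay":0,"az":0,"hand":85},{"x":2.6,"y":-2.1,"z":0.1,"ax":0,"ay":0,"az":0,"hand":85},{"x":3.2,"y":-2.6,"z":0.2,"ax":0,"ay":0,"az":0,"hand":85},{"x":3.54,"y":-2.8,"z":0.3,"ax":0,"ay":0,"az":0,"hand":85},{"x":3.54,"y":-2.8,"z":0.3,"ax":0,"ay":0,"az":0,"hand":85},{"x":3.54,"y":-2.8,"z":0.3,"ax":0,"ay":0,"az":0,"hand":85}]'

```text
clock: 9.85
eef_pos: [464.2, 234.8, 105.8]
tcp_rot: [-3.141, 0.0, 1.741]
contact_force: [0.1, -0.2, 0.1]
opening: 0.996
grasp_force: 0.0
```

```bash
python3 look.py pics/w5.png 38; python3 -c "
from h import *
go(464,241,10,1.74)"
```

```text
9.85 [464.2 234.8 105.8] [-3.141  0.     1.741] 0.023
[319. 208.] 38.0 [464. 242.] [59.7 60.8]
t 9.9 shift [0.131 0.007 1.921] turn [-0.  0. -0.]
```

Emit:
drive_tool --plan '[{"x":0.14,"y":0,"z":0.4,"ax":0,"ay":0,"az":0,"hand":85},{"x":0.14,"y":0,"z":0.9,"ax":0,"ay":0,"az":0,"hand":85},{"x":0.14,"y":0,"z":1.4,"ax":0,"ay":0,"az":0,"hand":85},{"x":0.14,"y":0,"z":1.75,"ax":0,"ay":0,"az":0,"hand":85},{"x":0.14,"y":0,"z":1.92,"ax":0,"ay":0,"az":0,"hand":85},{"x":0.14,"y":0,"z":1.92,"ax":0,"ay":0,"az":0,"hand":80},{"x":0.14,"y":0,"z":1.92,"ax":0,"ay":0,"az":0,"hand":74},{"x":0.14,"y":0,"z":1.92,"ax":0,"ay":0,"az":0,"hand":68}]' --grip_force 25

```text
clock: 10.7
eef_pos: [464.1, 242.0, 11.2]
tcp_rot: [3.14, -0.0, 1.739]
contact_force: [-0.4, -0.2, 0.2]
opening: 0.794
grasp_force: 0.0
```

Emit:
drive_tool --plan '[{"x":0,"y":0,"z":0,"ax":0,"ay":0,"az":0,"hand":64},{"x":0,"y":0,"z":0,"ax":0,"ay":0,"az":0,"hand":60},{"x":0,"y":0,"z":0,"ax":0,"ay":0,"az":0,"hand":56},{"x":0,"y":0,"z":0,"ax":0,"ay":0,"az":0,"hand":50},{"x":0,"y":0,"z":0,"ax":0,"ay":0,"az":0,"hand":50},{"x":0,"y":0,"z":0,"ax":0,"ay":0,"az":0,"hand":50}]'

```text
clock: 11.3
eef_pos: [463.8, 242.1, 11.3]
tcp_rot: [3.14, -0.0, 1.74]
contact_force: [-1.3, -1.4, 7.3]
opening: 0.715
grasp_force: 25.5
```

Emit:
drive_tool --plan '[{"x":0,"y":0,"z":-0.3,"ax":0,"ay":0,"az":0,"hand":50},{"x":0,"y":0,"z":-0.8,"ax":0,"ay":0,"az":0,"hand":50},{"x":0,"y":0,"z":-1.4,"ax":0,"ay":0,"az":0,"hand":50},{"x":0,"y":0,"z":-2.0,"ax":0,"ay":0,"az":0,"hand":50},{"x":0,"y":0,"z":-2.5,"ax":0,"ay":0,"az":0,"hand":50},{"x":0,"y":0,"z":-2.5,"ax":0,"ay":0,"az":0,"hand":50},{"x":0,"y":0,"z":-2.5,"ax":0,"ay":0,"az":0,"hand":50}]'

```text
clock: 12.0
eef_pos: [463.3, 242.0, 135.8]
tcp_rot: [3.14, -0.0, 1.74]
contact_force: [-0.5, 0.7, -0.5]
opening: 0.713
grasp_force: 27.4
```

```bash
python3 -c "
from h import *
go(642,14.4,135,1.74)"
```

```text
t 12.0 shift [-5.087  2.757  0.018] turn [ 0.01 -0.   -0.  ]
```

Emit:
drive_tool --plan '[{"x":-0.4,"y":0.22,"z":0,"ax":0,"ay":0,"az":0,"hand":50},{"x":-1.1,"y":0.6,"z":0,"ax":0,"ay":0,"az":0,"hand":50},{"x":-1.9,"y":1.03,"z":0,"ax":0,"ay":0,"az":0,"hand":50},{"x":-2.7,"y":1.46,"z":0,"ax":0,"ay":0,"az":0,"hand":50},{"x":-3.5,"y":1.9,"z":0,"ax":0,"ay":0,"az":0,"hand":50},{"x":-4.2,"y":2.28,"z":0,"ax":0,"ay":0,"az":0,"hand":50},{"x":-4.8,"y":2.6,"z":0,"ax":0,"ay":0,"az":0,"hand":50},{"x":-5.09,"y":2.76,"z":0,"ax":0,"ay":0,"az":0,"hand":50}]'

```text
clock: 12.8
eef_pos: [642.6, 11.7, 133.5]
tcp_rot: [-3.14, 0.0, 1.738]
contact_force: [-0.1, -0.3, -0.0]
opening: 0.713
grasp_force: 27.4
```

Emit:
drive_tool --plan '[{"x":0,"y":0,"z":0,"ax":0,"ay":0,"az":0,"hand":50},{"x":0,"y":0,"z":0,"ax":0,"ay":0,"az":0,"hand":50},{"x":0,"y":0,"z":0,"ax":0,"ay":0,"az":0,"hand":50}]'

```text
clock: 13.1
eef_pos: [640.8, 15.3, 134.7]
tcp_rot: [-3.14, -0.001, 1.741]
contact_force: [0.4, 0.1, 0.1]
opening: 0.712
grasp_force: 27.4
```

```bash
python3 look.py pics/w6.png 12 50 164; python3 -c "
from h import *
go(642,14.4,24,1.74)"
```

```text
13.1 [640.8  15.3 134.7] [-3.140e+00 -1.000e-03  1.741e+00] 0.008
[ 97. 260.] 12.0 [439.5 -81.9] [56.5 75.2]
[ 97. 260.] 50.0 [466.8 -57.7] [48.4 64.4]
[ 97. 260.] 164.0 [548.6  15. ] [24. 32.]
[319. 281.] 12.0 [656.3 -71.1] [134.9 152.9]
[319. 281.] 50.0 [652.5 -48.4] [115.5 130.9]
[319. 281.] 164.0 [641.   19.6] [57.5 65.1]
[321. 114.] 12.0 [632.1  83. ] [ 67.7 136.1]
[321. 114.] 50.0 [631.8  83.6] [ 58.  116.6]
[321. 114.] 164.0 [630.7  85.3] [28.9 58. ]
white [612. 319.] [970.2 -83.9] [ 93.4 215.1] 29.7
white [327. 117.] [633.   70.4] [ 80.1 176.3] 9.8
t 13.15 shift [-0.024  0.018  2.22 ] turn [-0.01 -0.    0.01]
```

View pics/w6.png

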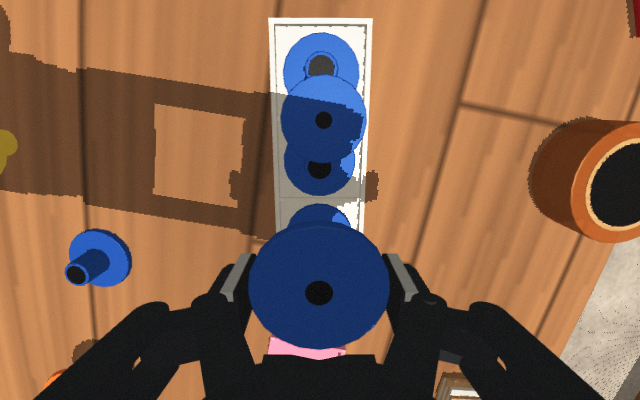

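The wrist view shows left hub (321,68), placed plug hole (323,120), middle hub (320,167) and held hole (319,292). I'll compute their positions.

```bash
python3 -c "
from h import *
c=imaging.camera_info('wrist'); print(ray(c,[[321,68],[320,167]],42).round(1),ray(c,[[323,120]],50).round(1),ray(c,[[319,292]],162.5).round(1))"
```

```text
[[625.8 117.8]
 [637.2  48.4]] [[633.3  83.1]] [[642.   15.8]]
```

Emit:
drive_tool --plan '[{"x":-0.04,"y":0,"z":0.3,"ax":0,"ay":0,"az":0,"hand":50},{"x":-0.04,"y":0,"z":0.7,"ax":0,"ay":0,"az":0,"hand":50},{"x":-0.04,"y":0,"z":1.1,"ax":0,"ay":0,"az":0,"hand":50},{"x":-0.04,"y":0,"z":1.4,"ax":0,"ay":0,"az":0,"hand":50},{"x":-0.04,"y":0,"z":1.65,"ax":0,"ay":0,"az":0,"hand":50},{"x":-0.04,"y":0,"z":1.85,"ax":0,"ay":0,"az":0,"hand":50},{"x":-0.04,"y":0,"z":2.0,"ax":0,"ay":0,"az":0,"hand":50},{"x":-0.04,"y":0,"z":2.0,"ax":0,"ay":0,"az":0,"hand":50}]'

```text
clock: 13.95
eef_pos: [641.9, 12.2, 34.4]
tcp_rot: [-3.14, -0.0, 1.74]
contact_force: [-0.6, 0.4, -1.1]
opening: 0.71
grasp_force: 27.4
```

Emit:
drive_tool --plan '[{"x":0,"y":0,"z":0.05,"ax":0,"ay":0,"az":0,"hand":50},{"x":0,"y":0,"z":0.1,"ax":0,"ay":0,"az":0,"hand":50},{"x":0,"y":0,"z":0.14,"ax":0,"ay":0,"az":0,"hand":50},{"x":0,"y":0,"z":0.17,"ax":0,"ay":0,"az":0,"hand":50},{"x":0,"y":0,"z":0.17,"ax":0,"ay":0,"az":0,"hand":50}]'

```text
clock: 14.45
eef_pos: [642.3, 12.1, 26.7]
tcp_rot: [-3.141, -0.0, 1.74]
contact_force: [-0.0, -0.1, -0.1]
opening: 0.716
grasp_force: 27.4
```

Emit:
drive_tool --plan '[{"x":0.025,"y":0,"z":0.03,"ax":0,"ay":0,"az":0,"hand":50},{"x":0.025,"y":0,"z":0.05,"ax":0,"ay":0,"az":0,"hand":50},{"x":0.025,"y":0,"z":0.06,"ax":0,"ay":0,"az":0,"hand":50},{"x":0.025,"y":0,"z":0.07,"ax":0,"ay":0,"az":0,"hand":50},{"x":0.025,"y":0,"z":0.07,"ax":0,"ay":0,"az":0,"hand":50}]'

```text
clock: 14.95
eef_pos: [642.1, 13.4, 23.5]
tcp_rot: [3.142, -0.0, 1.74]
contact_force: [-0.7, -0.0, 1.8]
opening: 0.712
grasp_force: 27.6
```

Emit:
drive_tool --plan '[{"x":0,"y":0,"z":0.01,"ax":0,"ay":0,"az":0,"hand":50},{"x":0,"y":0,"z":0.015,"ax":0,"ay":0,"az":0,"hand":50},{"x":0,"y":0,"z":0.015,"ax":0,"ay":0,"az":0,"hand":50}]'

```text
clock: 15.25
eef_pos: [642.1, 13.4, 23.4]
tcp_rot: [-3.142, -0.0, 1.74]
contact_force: [-3.3, 0.0, 10.1]
opening: 0.713
grasp_force: 28.1
```

Contact at the expected depth. Release and retreat.

Emit:
drive_tool --plan '[{"x":0,"y":0,"z":-0.01,"ax":0,"ay":0,"az":0,"hand":62},{"x":0,"y":0,"z":-0.01,"ax":0,"ay":0,"az":0,"hand":64},{"x":0,"y":0,"z":-0.01,"ax":0,"ay":0,"az":0,"hand":68},{"x":0,"y":0,"z":-0.01,"ax":0,"ay":0,"az":0,"hand":74},{"x":0,"y":0,"z":-0.01,"ax":0,"ay":0,"az":0,"hand":80},{"x":0,"y":0,"z":-0.01,"ax":0,"ay":0,"az":0,"hand":85},{"x":0,"y":0,"z":-0.01,"ax":0,"ay":0,"az":0,"hand":85}]'

```text
clock: 15.95
eef_pos: [642.1, 13.4, 23.0]
tcp_rot: [-3.142, -0.0, 1.74]
contact_force: [-0.9, 0.5, 0.9]
opening: 0.996
grasp_force: 0.0
```

Emit:
drive_tool --plan '[{"x":0,"y":0,"z":-0.2,"ax":0,"ay":0,"az":0,"hand":85},{"x":0,"y":0,"z":-0.5,"ax":0,"ay":0,"az":0,"hand":85},{"x":0,"y":0,"z":-1.0,"ax":0,"ay":0,"az":0,"hand":85},{"x":0,"y":0,"z":-1.7,"ax":0,"ay":0,"az":0,"hand":85},{"x":0,"y":0,"z":-2.5,"ax":0,"ay":0,"az":0,"hand":85},{"x":0,"y":0,"z":-3.2,"ax":0,"ay":0,"az":0,"hand":85},{"x":0,"y":0,"z":-3.2,"ax":0,"ay":0,"az":0,"hand":85},{"x":0,"y":0,"z":-3.2,"ax":0,"ay":0,"az":0,"hand":85}]'

```text
clock: 16.75
eef_pos: [642.8, 13.4, 185.2]
tcp_rot: [3.138, 0.0, 1.74]
contact_force: [0.0, 0.1, -0.1]
opening: 0.99
grasp_force: 0.0
```

```bash
python3 -c "
from h import *
a=imaging.grab_frame('scene')[180:300,300:450,::-1]; b=imaging.grab_frame('wrist')[:,:,::-1]
cv2.imwrite('pics/f.png',np.hstack([cv2.resize(a,(400,320),interpolation=cv2.INTER_CUBIC),cv2.resize(b[:,120:520],(320,320))]))"
```

```text
(no output)
```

View pics/f.png

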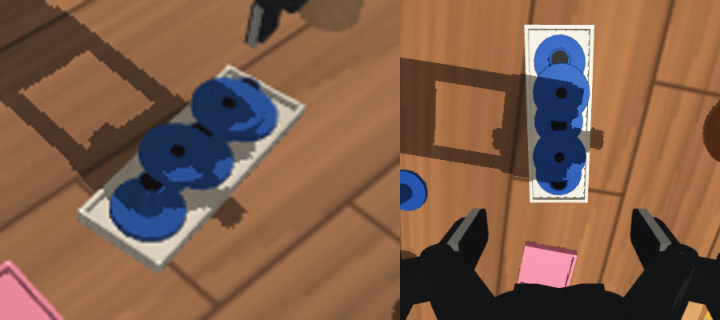

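Both plugs sit level between the hubs, with hole centres at (228,102) and (178,150) in the scene half. The gripper is clear, so I'm handing in.

```bash
python3 -c "
from rig import r
print(r.sign_off())"
```

```text
the job is handed in; nothing more can be done
None
```

Both blue plugs are seated hub down in the two gaps of the white tray and released, and the job was handed in at about 17 s of the 42 s allowed; no verdict was returned.

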